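# Show a relay's pins to the inspection camera

### The arm

A 6-joint arm with a two-finger parallel gripper is mounted at the origin on the work surface. World frame = base frame: x ahead of the robot, y to its left, z up, the work surface at z = 0. Lengths are in m, angles in rad, forces in N, time in s.
With the tool pointing down it reaches from about 0.3 to 0.775 m from the base axis. Payload 14.6 kg.
Tool frame: the origin (TCP) lies between the finger pads; the fingertips stand 25 mm ahead of it and the grasp point (between the pads) lies 6 mm ahead of it; z points along the fingers, x is the direction in which the jaws open and shut, and the axes are right-handed (so a half turn about z gives the same grasp; the last joint's range is limited). The gripper opens to 94 mm and grips with 3 to 60 N. Pads are 16 mm wide; open, the fingers measure 119 mm over their backs; the gripper's body (75 mm by 177 mm) begins 78 mm behind the grasp point.
Start: joints at [1.147, 0.3, 1.521, -0, 1.321, -0.067], TCP at [0.192, 0.515, 0.23] pointing down, gripper open.
Joint ranges: [-3.03, 3.03], [-0.79, 2.21], [0.23, 2.52], [-1.04, 4.18], [0, 3.07], [-2.55, 2.55]. Speed limits (rad/s): [2.22, 2.22, 2.57, 3.14, 3.14, 3.14].

### API

Orientations are given as a unit quaternion [w, x, y, z].
In Python, from bench import manip gives the robot as it stands.
- The arm moves only by the tool apply_moves, never from a script. Its argument "targets" is a list of rows, each a list of 3 entries, a list of its own where there are three numbers: the turn, a rotation vector about the tool's x, y, z in degrees, then the shift along the tool's x, y, z in mm, then the closure in counts, from 0 (fully open) to 255 (shut). In form: [[[rx, ry, rz], [tx, ty, tz], grip], ...]. A call has 1 to 10 rows; each row is the pose to reach, as a shift and turn from the pose commanded when the call began, along the tool's axes at that moment; what a row does not reach only later rows make up. A row lasts 1/12 s, in which the tool goes at most 41.7 mm and 7.16 degrees, less where a joint would pass 70% of its speed; a pose out of reach is approached as far as the arm can. A call with a gripper value outside its range is refused whole. The fingers move at their own pace and stop on an object; "grip_force" is the grip in N (left out, the last holds). Time passes only in rows, so rows that repeat a pose let the fingers close. It gives the time, the measured TCP pose, the force and the opening at its end, in the units of the state.
- manip.state(): the state, without advancing time (a new reading comes with each control period).
- manip.grab_frame(name): name is "scene" or "top" or "wrist"; returns the picture (480x640x3 uint8, red, green, blue); there is no depth.
- manip.camera_info(name): a dict with "fx", "fy", "cx", "cy" (pixels), "R" (3x3) and "t" (3): a world point X has camera coordinates R X + t. Camera axes: x right, y down, z forward; pixel columns grow to the right and rows downward; lengths in m; the calibration is good to about 2 mm. The wrist camera is an equidistant fisheye: a pixel r from the principal point sees the ray r / f radians off the axis. A picture is of the moment at which its call begins: read the wrist's pose just before it. camera_info takes no time and is no camera call; for the wrist camera it gives the pose at the moment of the call.
- manip.hand_in(): hands the job in, once; it reports no verdict.
The state is a dict: "time_s": time; "joints": joint angles; "joint_vel": joint speeds; "effort": joint torques, N m; "tcp_pos": TCP position; "ee_rot": TCP orientation; "contact_force": force on the tool from outside, world axes, zero at the start; "moment": the same for the moment, N m; "opening": opening from 0.0 (shut) to 1.0 (fully open).
Only numpy, scipy, OpenCV 4.12 (cv2) and the standard library are available. Lean on these libraries where they do the work, as an engineer would, in place of code of your own. Each camera call takes 0.05 s, during which the arm holds its last target. There are 200 camera calls.

### The job

On the control panel, swing the wire clip back off the clear-covered relay (not the two black timers), pull the relay straight up out of its socket, and hold it up to the inspection camera for a check of its pins: pins facing straight into the lens, centred on it, the pin tips about 10 cm from the lens front, and the relay's sides square with the camera's body. Finish while still holding it there, steady, clear of everything. Leave the timers plugged in and clipped, do not bump the camera, and leave the other things on the bench where they are.

Things in the scene. Friction and masses are not known exactly. Their poses are not given: they have to be found in the camera images.
- relay: The only plugged-in unit with a clear (pale) cover, coil showing. Upright block 35 x 35 x 53 mm, about 90 g, four flat sides to grip. Origin: centre of the body's underside, on the socket's top face; z up, x and y square to its sides. Eight pins and a post, all within 20 x 20 mm, reach 13 mm further down into the socket; sprung contacts hold them (4 to 8 N to pull straight up).
- relay_pins (a point): Middle of the relay's pin tips, 13 mm below the relay's origin along its own z axis; same axes as the relay.
- lens (a point): Centre of the front of the inspection camera's lens and its white ring light (68 mm across, 16 mm deep), about 0.16 m above the table. z points out along the line of sight: up and roughly towards the robot, 27 to 41 degrees off vertical. x and y are square to the sides of the camera's body (44 x 44 mm, 62 mm long, centred 81 mm behind this point); y is level. Clamped, does not move.
- camera_stand: Fixed stand of the camera: foot 115 x 100 x 12 mm, short column and a fork, 90 mm over its clamp knobs, holding the head 105 mm up. Origin: centre of the foot's underside, on the table, z up; the camera leans to its -x side. The ring light's highest edge is about 0.19 m above the table.
- panel: Control-panel back plate lying fixed on the table, 270 (x) x 320 (y) x 3 mm, z up; origin: centre of its underside. A rail along its y axis carries the three sockets. Along the near (-x) edge runs a wiring duct 40 mm wide, top at 44 mm, centred at x = -105 mm; along the far edge a row of terminals 44 mm wide, top at 41 mm, centred at x = 108 mm.
- socket0 (a point): Centre of the top face of the black socket at the -y end of the row, 34.5 mm above the table; panel axes. Sockets are 70 (x) x 46 (y) mm, 75 mm apart; the middle 44 x 38 mm is full height, the screw terminals at the x ends are 8 to 9 mm lower. Each holds one unit, relay or timer, in any order; between units 34 mm is free of the next clip (room for fingers opened to about 60 mm).
- clip0 (a joint): Wire retaining clip of socket0, rad: 0 = hooked over the unit, 1.5 = swung fully back to panel +x (its stop); off the unit from about 1.0. Hinge line along panel y, 12 mm to +x of the socket's centre, 5 mm below its top. 2.8 mm wire; legs at 21.5 mm either side, leaning 0.196 rad to -x at 0; cross wire 62 mm from the hinge, 2 mm over the relay. Light friction holds it where it is left.
- clip0_loop (a point): Top of the finger loop of clip0: the middle of its cross wire, bent up 14 mm, 12 to 16 mm wide, 75.5 mm from the hinge. With the clip closed it stands over the unit, 104 mm above the table; push it to panel +x (about 0.3 N) to swing the clip up and over about its hinge. Moves with the clip.
- socket1 (a point): Centre of the top face of the black socket in the middle of the row, 34.5 mm above the table; panel axes. Sockets are 70 (x) x 46 (y) mm, 75 mm apart; the middle 44 x 38 mm is full height, the screw terminals at the x ends are 8 to 9 mm lower. Each holds one unit, relay or timer, in any order; between units 34 mm is free of the next clip (room for fingers opened to about 60 mm).
- clip1 (a joint): Wire retaining clip of socket1, rad: 0 = hooked over the unit, 1.5 = swung fully back to panel +x (its stop); off the unit from about 1.0. Hinge line along panel y, 12 mm to +x of the socket's centre, 5 mm below its top. 2.8 mm wire; legs at 21.5 mm either side, leaning 0.196 rad to -x at 0; cross wire 62 mm from the hinge, 2 mm over the relay. Light friction holds it where it is left.
- clip1_loop (a point): Top of the finger loop of clip1: the middle of its cross wire, bent up 14 mm, 12 to 16 mm wide, 75.5 mm from the hinge. With the clip closed it stands over the unit, 104 mm above the table; push it to panel +x (about 0.3 N) to swing the clip up and over about its hinge. Moves with the clip.
- socket2 (a point): Centre of the top face of the black socket at the +y end of the row, 34.5 mm above the table; panel axes. Sockets are 70 (x) x 46 (y) mm, 75 mm apart; the middle 44 x 38 mm is full height, the screw terminals at the x ends are 8 to 9 mm lower. Each holds one unit, relay or timer, in any order; between units 34 mm is free of the next clip (room for fingers opened to about 60 mm).
- clip2 (a joint): Wire retaining clip of socket2, rad: 0 = hooked over the unit, 1.5 = swung fully back to panel +x (its stop); off the unit from about 1.0. Hinge line along panel y, 12 mm to +x of the socket's centre, 5 mm below its top. 2.8 mm wire; legs at 21.5 mm either side, leaning 0.196 rad to -x at 0; cross wire 62 mm from the hinge, 2 mm over the relay. Light friction holds it where it is left.
- clip2_loop (a point): Top of the finger loop of clip2: the middle of its cross wire, bent up 14 mm, 12 to 16 mm wide, 75.5 mm from the hinge. With the clip closed it stands over the unit, 104 mm above the table; push it to panel +x (about 0.3 N) to swing the clip up and over about its hinge. Moves with the clip.
- timer_a: Plug-in timer, black, 35 x 35 x 48 mm with a round dial 23 mm across and 3.5 mm high on top; in one of the other two sockets under its clip. Origin: centre of its underside, on the socket's top face; z up. To be left alone.
- timer_b: Plug-in timer, black, 35 x 35 x 48 mm with a round dial 23 mm across and 3.5 mm high on top; in one of the other two sockets under its clip. Origin: centre of its underside, on the socket's top face; z up. To be left alone.
- screwdriver: Screwdriver with yellow handle, 200 mm long, lying on the table; origin under its middle, x along it to the tip. Bystander.
- crimper: Crimping pliers with two red handles, about 200 x 75 x 16 mm, lying on the table; origin under the middle, x towards the jaws. Bystander.
- carton: Cardboard carton 60 x 80 x 110 mm high; origin: centre of its underside. Bystander.
- transformer: Small black control transformer 66 x 80 x 75 mm high; origin: centre of its underside. Bystander.
- spare_socket: An empty relay socket lying loose on the table, 70 x 46 x 24 mm; origin: centre of its underside. Bystander.

How it is judged:
By the outcome, as a careful person would: the job done as asked, in the order asked, and still so for the second after the job is handed in, while the arm keeps its last pose, push and grip.
It also fails if it takes over 51 s, if anything falls off the work surface, if the arm or the gripper's body presses on something with over 40 N, if the wrist force passes 120 N, or if a joint passes its speed limit or range.

## Working session

There is one attempt and no reset: what is moved stays moved. The work goes in short steps, Python scripts to look and compute and a tool call to move; the robot and the scene stay as the last step left them, time stands still between calls to the robot, and variables do not carry over. Pictures are saved under pics/ and viewed, about 8 in all and at most 12, crops included, and the job is handed in when it is done.

Besides the shell and the picture viewer there is one more tool, called after ">>>" by a JSON object that holds its "fn" and its "kwargs". apply_moves: Moves the arm, as the interface text tells. Its arguments: {"type":"object","properties":{"targets":{"type":"array","items":{"type":"array"}},"grip_force":{"type":"number"}},"required":["targets"]}

```bash
ls; mkdir -p pics; python3 - <<'E'
from bench import manip
import cv2
for n in ["scene","top"]:
    f=manip.grab_frame(n); cv2.imwrite(f"pics/{n}0.png",f[:,:,::-1])
    print(n,manip.camera_info(n))
print(manip.state()); print(manip.camera_info("wrist"))
E
```

```text
pics
scene {'fx': 601.5630536627668, 'fy': 601.5630536627668, 'cx': 320.0210468119544, 'cy': 242.1371013253453, 'R': array([[ 0.67934168,  0.73374853, -0.01039156],
       [ 0.59086005, -0.55533636, -0.58522298],
       [-0.43517731,  0.3914264 , -0.81080582]]), 't': array([-0.37923893, -0.2785437 ,  2.00946394])}
top {'fx': 506.0765290070558, 'fy': 506.0765290070558, 'cx': 328.7396834548973, 'cy': 234.7777471423839, 'R': array([[ 0.02008854, -0.99979733, -0.0013232 ],
       [-0.99808647, -0.01997672, -0.05851782],
       [ 0.05847952,  0.00249621, -0.99828549]]), 't': array([-0.05022614,  0.58102508,  1.71948213])}
{'time_s': 0.1, 'joints': array([ 1.14742140e+00,  3.00390542e-01,  1.52149058e+00, -1.85137543e-05,
        1.32069816e+00, -6.65836767e-02]), 'joint_vel': array([-7.21420464e-04, -3.77841028e-04,  3.14229791e-04,  1.26735452e-03,
        4.43239226e-05, -4.54948449e-04]), 'effort': array([ 7.30232823e-04, -5.32642114e+01, -3.53283763e+01,  7.09270779e-02,
        2.34931230e-02, -8.87187275e-05]), 'tcp_pos': array([0.19201469, 0.51518105, 0.22996879]), 'ee_rot': array([ 2.61497034e-04,  8.21360071e-01,  5.70409844e-01, -4.18398834e-04]), 'contact_force': array([ 0.52616868, -0.7573339 , -0.38264591]), 'moment': array([-0.00529629, -0.02452012,  0.01790679]), 'opening': 1.0005025161231895}
{'fx': 371.64829954431775, 'fy': 371.64829954431775, 'cx': 319.3634812154381, 'cy': 240.19426890510888, 'R': array([[ 0.35089594,  0.93641306, -0.00161863],
       [ 0.90533028, -0.33880582,  0.25610097],
       [ 0.23926789, -0.09133018, -0.96664868]]), 't': array([-0.54865513, -0.02612762,  0.39249152])}
```

View pics/scene0.png

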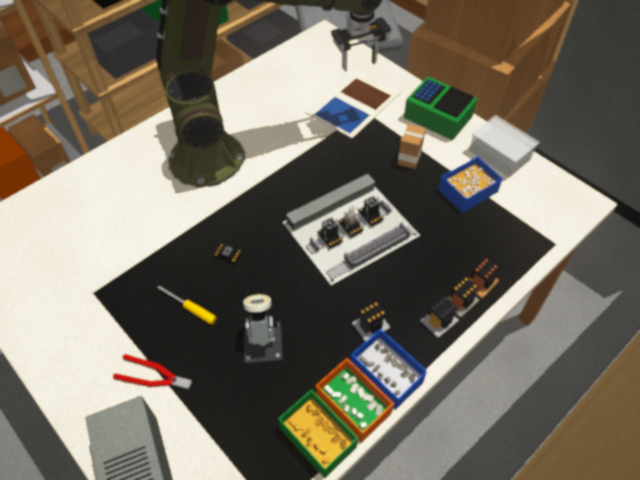

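View pics/top0.png

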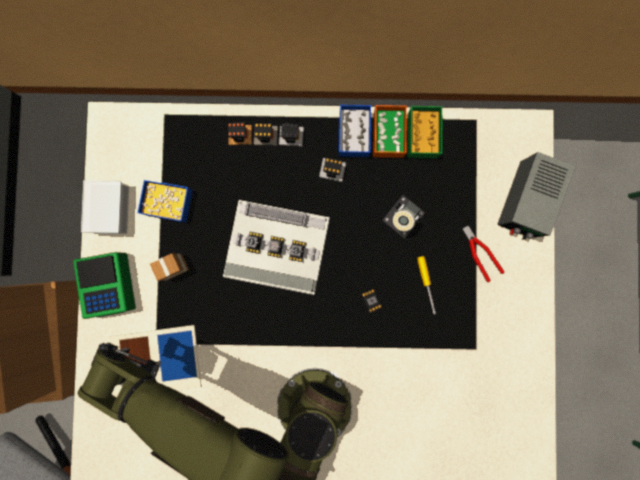

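The relay is the middle unit (top view near 275,246), and the camera's ring light is near (404,220). Next I measure the panel outline and view an enlarged crop.

```bash
cat > h.py <<'E'
import numpy as np, cv2
from bench import manip
from scipy.spatial.transform import Rotation as Ro
def ray(name,uv,ci=None):
    c=ci or manip.camera_info(name); x=(uv[0]-c["cx"])/c["fx"]; y=(uv[1]-c["cy"])/c["fy"]
    if name=="wrist":
        r=np.hypot(x,y); s=np.sin(r)/r if r>1e-9 else 1; d=np.array([x*s,y*s,np.cos(r)])
    else: d=np.array([x,y,1.])
    R=np.array(c["R"]); return -R.T@c["t"], R.T@d/np.linalg.norm(d)
def onz(name,uv,z,ci=None):
    o,d=ray(name,uv,ci); return o+d*(z-o[2])/d[2]
def cross(*rays):
    A=np.zeros((3,3));b=np.zeros(3)
    for o,d in rays:
        P=np.eye(3)-np.outer(d,d);A+=P;b+=P@o
    X=np.linalg.solve(A,b); return X,[np.linalg.norm((np.eye(3)-np.outer(d,d))@(X-o)) for o,d in rays]
def proj(name,X,ci=None):
    c=ci or manip.camera_info(name); p=np.array(c["R"])@X+c["t"]
    if name=="wrist":
        r=np.hypot(p[0],p[1]);th=np.arctan2(r,p[2]);p=np.array([p[0]/r*th,p[1]/r*th,1]) if r>1e-9 else np.array([0,0,1.])
    else: p=p/p[2]
    return np.array([c["cx"]+c["fx"]*p[0],c["cy"]+c["fy"]*p[1]])
def tcp():
    s=manip.state(); q=s["ee_rot"]; return s["tcp_pos"],Ro.from_quat([q[1],q[2],q[3],q[0]])
E
python3 - <<'E'
from h import *
t=cv2.imread("pics/top0.png"); s=cv2.imread("pics/scene0.png")
g=t.min(axis=2)
m=(g>100).astype(np.uint8); m[:, :200]=0; m[:, 345:]=0; m[:190]=0; m[305:]=0
m=cv2.morphologyEx(m,cv2.MORPH_CLOSE,np.ones((9,9)))
cs=max(cv2.findContours(m,0,2)[0],key=cv2.contourArea)
r=cv2.minAreaRect(cs); bx=cv2.boxPoints(r); print(r)
P=np.array([onz("top",b,0.003) for b in bx]); print(P,P.mean(0),[np.linalg.norm(P[i]-P[i-1]) for i in range(4)],[np.degrees(np.arctan2(*(P[i]-P[i-1])[1::-1])) for i in range(4)])
# ring
m=(t.min(axis=2)>130).astype(np.uint8); m2=np.zeros_like(m); m2[195:245,380:430]=m[195:245,380:430]
c=max(cv2.findContours(m2,0,2)[0],key=cv2.contourArea); print("ring top",cv2.fitEllipse(c),cv2.boundingRect(c))
m=(s.min(axis=2)>130).astype(np.uint8); m2=np.zeros_like(m); m2[280:325,235:280]=m[280:325,235:280]
c2=max(cv2.findContours(m2,0,2)[0],key=cv2.contourArea); print("ring sc",cv2.fitEllipse(c2),cv2.boundingRect(c2))
a=cv2.fitEllipse(c)[0];b=cv2.fitEllipse(c2)[0]
print(cross(ray("top",a),ray("scene",b)))
A=cv2.resize(t[185:300,215:345],None,fx=3,fy=3,interpolation=2);B=cv2.resize(t[185:250,370:440],None,fx=5,fy=5,interpolation=2)
C=cv2.resize(s[175:285,280:425],None,fx=2.6,fy=2.6,interpolation=2);D=cv2.resize(s[280:370,225:300],None,fx=3,fy=3,interpolation=2)
im=np.zeros((650,800,3),np.uint8)
for I,x,y in((A,0,0),(B,400,0),(C,0,350),(D,400,350)):
    I=I[:650-y,:800-x]; im[y:y+I.shape[0],x:x+I.shape[1]]=I
cv2.imwrite("pics/m1.png",im[:600] if 0 else cv2.resize(im,(738,600)))
E
```

```text
((275.8154602050781, 246.786865234375), (93.49076843261719, 78.95409393310547), 10.954063415527344)
[[ 0.4309764   0.32456768  0.003     ]
 [ 0.70035913  0.28113573  0.003     ]
 [ 0.64478559 -0.03891753  0.003     ]
 [ 0.37651111  0.00725682  0.003     ]] [0.53815806 0.14351067 0.003     ] [np.float64(0.32195131468971033), np.float64(0.272861487933715), np.float64(0.3248422839976762), np.float64(0.27221915202148084)] [np.float64(80.26029475818157), np.float64(-9.158846953020593), np.float64(-99.85053253819646), np.float64(170.2341600081976)]
ring top ((403.1119079589844, 218.9263916015625), (19.320119857788086, 23.422409057617188), 176.3949432373047) (393, 205, 21, 26)
ring sc ((257.05767822265625, 302.8719787597656), (16.2550048828125, 26.641891479492188), 84.17101287841797) (244, 294, 27, 18)
(array([ 0.62751187, -0.27382011,  0.15877135]), [np.float64(0.0015347684620356876), np.float64(0.001534768462035685)])
```

View pics/m1.png

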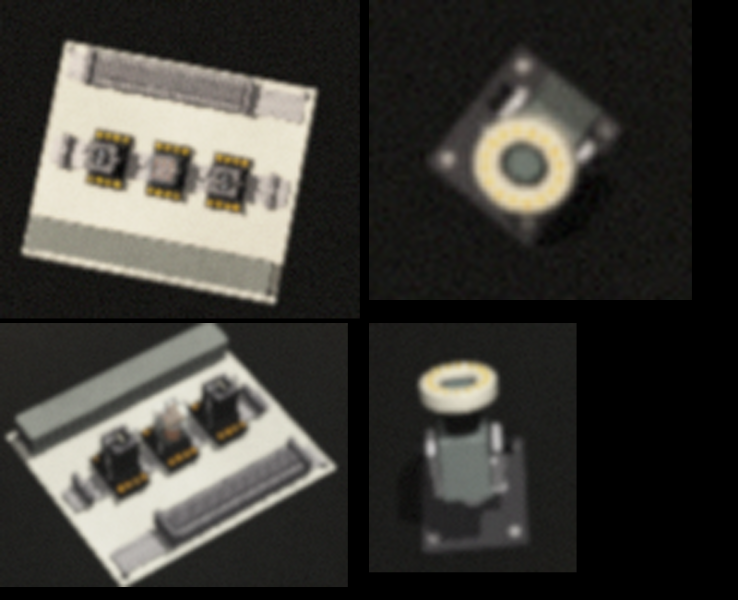

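Panel centre is about (0.538, 0.144) with yaw -9.7°, and its measured size, 0.272 x 0.323, matches. The relay is the pale unit in the middle socket. The lens is at about (0.628, -0.274, 0.159), which agrees with the stated 0.16 height. Going above the panel for a close look.

>>> {"fn": "apply_moves", "kwargs": {"targets": [[[0,0,-11],[-239,395,-30],0],[[0,0,-11],[-239,395,-30],0],[[0,0,-11],[-239,395,-30],0],[[0,0,-11],[-239,395,-30],0],[[0,0,-11],[-239,395,-30],0],[[0,0,-11],[-239,395,-30],0],[[0,0,-11],[-239,395,-30],0],[[0,0,-11],[-239,395,-30],0],[[0,0,-11],[-239,395,-30],0],[[0,0,-11],[-239,395,-30],0]]}}

```text
time_s: 0.93
tcp_pos: [0.4495, 0.1894, 0.2574]
ee_rot: [-0.0, 0.763, 0.646, -0.0]
contact_force: [0.4, 0.3, -0.5]
opening: 0.999
```

>>> {"fn": "apply_moves", "kwargs": {"targets": [[[0,0,0],[-20,25,0],0],[[0,0,0],[-20,25,0],0],[[0,0,0],[-20,25,0],0],[[0,0,0],[-20,25,0],0]]}}

```text
time_s: 1.27
tcp_pos: [0.4697, 0.1678, 0.257]
ee_rot: [-0.0, 0.763, 0.646, -0.0]
contact_force: [-0.2, 0.1, 0.3]
opening: 0.999
```

```bash
python3 - <<'E'
from h import *
ci=manip.camera_info("wrist"); f=manip.grab_frame("wrist")[:,:,::-1].copy(); cv2.imwrite("pics/w1raw.png",f)
import pickle; pickle.dump(ci,open("w1.pkl","wb"))
p,R=tcp(); print(p,R.as_matrix().round(3),-np.array(ci["R"]).T@ci["t"])
yaw=np.radians(-9.7);px=np.array([np.cos(yaw),np.sin(yaw),0]);py=np.array([-px[1],px[0],0]);c=np.array([.538,.1435,0])
for k in(-1,0,1): 
    for z in (.0345,.0875): print(k,z,proj("wrist",c+py*.075*k+[0,0,z],ci))
cv2.imwrite("pics/w1.png",f)
E
```

```text
[0.46958014 0.16815158 0.25714656] [[ 0.163  0.987 -0.   ]
 [ 0.987 -0.163 -0.   ]
 [-0.    -0.    -1.   ]] [0.39639578 0.17955747 0.41230334]
-1 0.0345 [240.84261194 280.18424686]
-1 0.0875 [230.16055253 299.51354813]
0 0.0345 [308.63422105 280.96722356]
0 0.0875 [307.07332595 300.86715163]
1 0.0345 [377.14120076 280.83858661]
1 0.0875 [385.03405325 300.47311088]
```

View pics/w1.png

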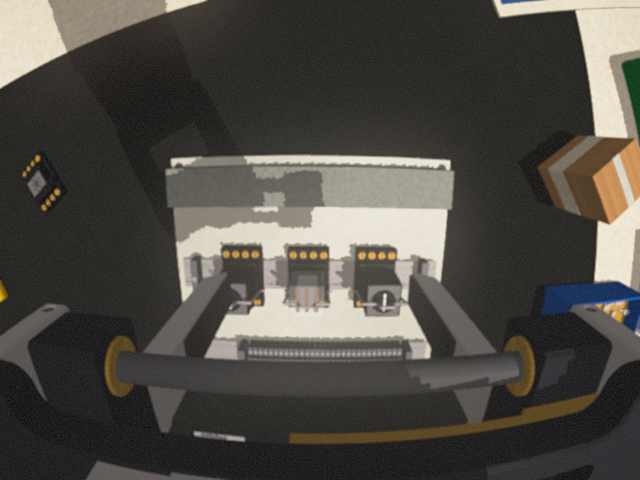

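The wrist view shows the relay's clear cover near (308,290), the timers near (240,290) and (378,290), and the panel square with the image. My projections agree. Zooming for edges.

```bash
python3 - <<'E'
from h import *
f=cv2.imread("pics/w1raw.png")
cv2.imwrite("pics/w1c.png",cv2.resize(f[235:325,220:420],None,fx=4,fy=4,interpolation=2))
E
```

```text
(no output)
```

View pics/w1c.png

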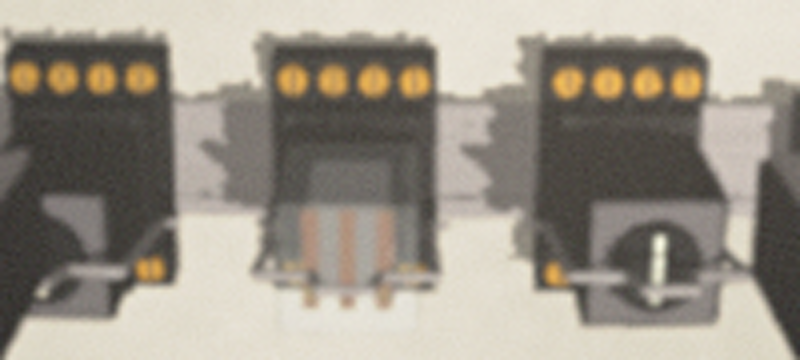

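```bash
python3 - <<'E'
from h import *
import pickle; ci=pickle.load(open("w1.pkl","rb"))
F=lambda x,y:(x/4+220-.375,y/4+235-.375)
L=onz("wrist",F(83.5,78),.026,ci);M=onz("wrist",F(353.5,81),.026,ci);Rr=onz("wrist",F(628,83),.026,ci)
print(L,M,Rr,np.linalg.norm(M-L),np.linalg.norm(Rr-M)); d=Rr-L; a=np.arctan2(d[1],d[0])-np.pi/2; print("yaw",np.degrees(a))
px=np.array([np.cos(a),np.sin(a),0]);py=np.array([-px[1],px[0],0]);c=np.array([.538,.1435,0])
for n,q,z in(("edge",(353,45),.024),("screw",(353.5,81),.026),("wire",(346,277),.0905),("topback?",(346,328),.0875),("front top edge",(346,205),.0875),("wire2",(640,285),.0905),("wire0",(90,270),.0905)):
    P=onz("wrist",F(*q),z,ci); print(n,P,((P-c)@px).round(4),((P-c)@py).round(4))
E
```

```text
[0.49817533 0.07378873 0.026     ] [0.51115022 0.14731359 0.026     ] [0.52428504 0.22127379 0.026     ] 0.07466092301039987 0.07511746724907852
yaw -10.039221800269221
edge [0.50165979 0.14879267 0.024     ] -0.0367 -0.0011
screw [0.51115022 0.14731359 0.026     ] -0.0271 -0.0009
wire [0.53963787 0.14238671 0.0905    ] 0.0018 -0.0008
topback? [0.55446134 0.13958539 0.0875    ] 0.0169 -0.001
front top edge [0.52262806 0.14536208 0.0875    ] -0.0155 -0.0008
wire2 [0.55391903 0.21128998 0.0905    ] 0.0039 0.0695
wire0 [0.52852944 0.08172441 0.0905    ] 0.0014 -0.0625
```

Relay centre is about (0.5385, 0.1425) with panel yaw -10.0°. Checks: socket pitch 74.7 and 75.1 mm against 75; cross wire at x ≈ +2 mm. Shut the fingers and go down in front of the loop.

>>> {"fn": "apply_moves", "kwargs": {"targets": [[[0,0,0.6],[-13,0,20],255],[[0,0,0.6],[-13,15,50],255],[[0,0,0.6],[-13,30,80],255],[[0,0,0.6],[-13,40,105],255],[[0,0,0.6],[-13,47,120],255],[[0,0,0.6],[-13,47,125],255],[[0,0,0.6],[-13,47,130],255],[[0,0,0.6],[-13,47,136],255],[[0,0,0.6],[-13,47,136],255],[[0,0,0.6],[-13,47,136],255]]}}

```text
time_s: 2.15
tcp_pos: [0.5143, 0.1473, 0.1221]
ee_rot: [0.0, 0.766, 0.643, 0.0]
contact_force: [0.5, -0.2, 0.5]
opening: 0.326
```

>>> {"fn": "apply_moves", "kwargs": {"targets": [[[0,0,0],[0,0,1],255],[[0,0,0],[0,0,1],255],[[0,0,0],[0,0,1],255],[[0,0,0],[0,0,1],255],[[0,0,0],[0,0,1],255],[[0,0,0],[0,0,1],255]]}}

```text
time_s: 2.65
tcp_pos: [0.5144, 0.1469, 0.1204]
ee_rot: [0.0, 0.766, 0.642, 0.0]
contact_force: [0.7, -0.4, 0.6]
opening: 0.005
```

```bash
python3 - <<'E'
from h import *
f=manip.grab_frame("wrist")[:,:,::-1].copy();ci=manip.camera_info("wrist")
print(manip.state()["opening"],tcp()[0],proj("wrist",np.array([.5385,.1425,.1035]),ci))
cv2.imwrite("pics/w2.png",cv2.resize(f[220:420,190:430],None,fx=3,fy=3,interpolation=2))
E
```

```text
0.006272522303562715 [0.51437765 0.14694601 0.12033721] [320.52365534 337.83013213]
```

View pics/w2.png

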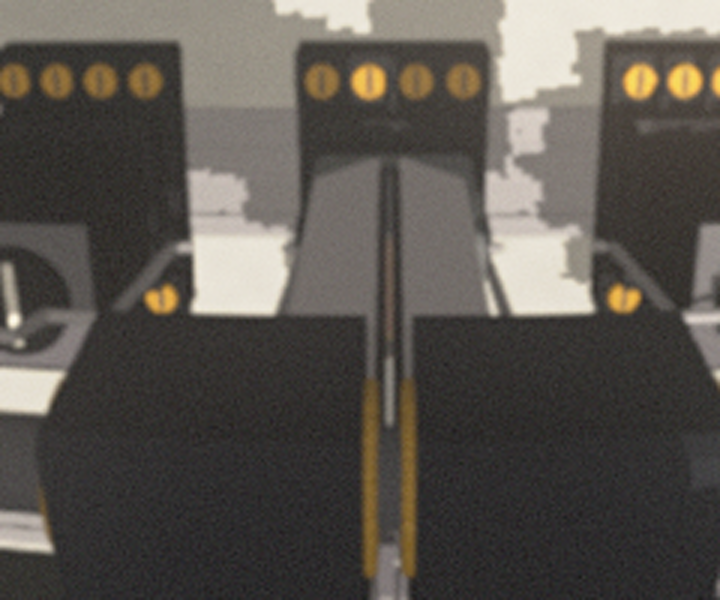

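The shut fingers (gap at column 390) are centred on the middle socket (screws centred near 392), just in front of the loop. Now push along the arc.

>>> {"fn": "apply_moves", "kwargs": {"targets": [[[0,0,0],[0,15,0],255],[[0,0,0],[0,29,0],255],[[0,0,0],[0,42,1],255],[[0,0,0],[0,55,5],255],[[0,0,0],[0,67,11],255],[[0,0,0],[0,77,20],255],[[0,0,0],[0,85,30],255],[[0,0,0],[0,91,41],255],[[0,0,0],[0,92,44],255],[[0,0,0],[0,92,44],255]]}}

```text
time_s: 3.53
tcp_pos: [0.6046, 0.1308, 0.0754]
ee_rot: [-0.0, 0.766, 0.642, -0.001]
contact_force: [-0.1, 0.1, 0.5]
opening: 0.002
```

>>> {"fn": "apply_moves", "kwargs": {"targets": [[[0,0,0],[0,0,-20],255],[[0,0,0],[0,-2,-60],255],[[0,0,0],[0,-20,-95],92],[[0,0,0],[0,-50,-120],92],[[0,0,0],[0,-80,-140],92],[[0,0,0],[0,-110,-155],92],[[0,0,0],[0,-127,-165],92],[[0,0,0],[0,-127,-165],92],[[0,0,0],[0,-127,-165],92]]}}

```text
time_s: 4.28
tcp_pos: [0.4796, 0.1533, 0.2427]
ee_rot: [0.001, 0.766, 0.643, 0.001]
contact_force: [-0.2, 0.2, 0.4]
opening: 0.466
```

```bash
python3 - <<'E'
from h import *
ci=manip.camera_info("wrist");f=manip.grab_frame("wrist")[:,:,::-1].copy();cv2.imwrite("pics/w3raw.png",f)
import pickle; pickle.dump(ci,open("w3.pkl","wb"))
print(manip.state()["opening"],tcp()[0],proj("wrist",np.array([.5385,.1425,.0875]),ci))
cv2.imwrite("pics/w3.png",cv2.resize(f[225:375,210:410],None,fx=4,fy=4,interpolation=2))
E
```

```text
0.5032720312748664 [0.48003699 0.15308521 0.24177415] [319.75377058 295.2176624 ]
```

View pics/w3.png

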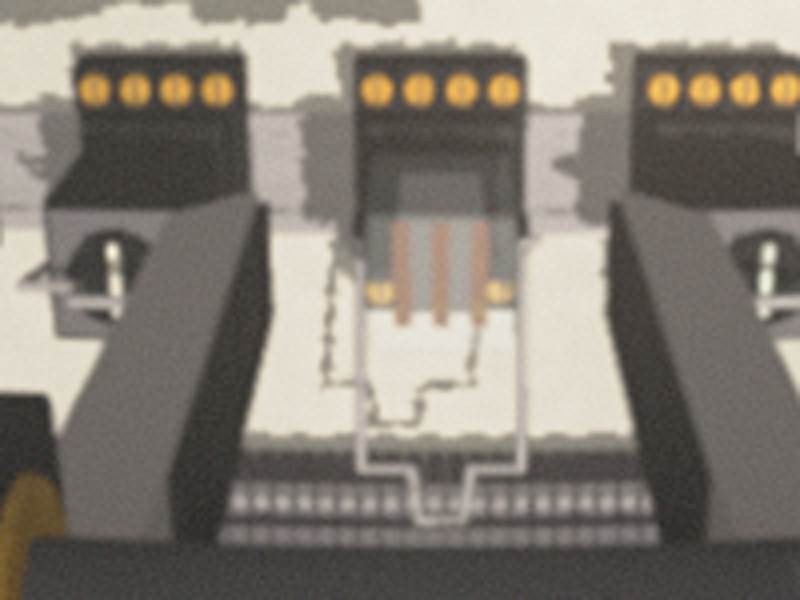

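Clip 1 lies fully back at (440,495), well off the relay, and both timer clips are still hooked. Now go over the relay and straight down with the fingers about 60 mm apart.

>>> {"fn": "apply_moves", "kwargs": {"targets": [[[0,0,0],[0,30,10],92],[[0,0,0],[0,59,30],92],[[0,0,0],[0,59,60],92],[[0,0,0],[0,59,90],92],[[0,0,0],[0,59,115],92],[[0,0,0],[0,59,135],92],[[0,0,0],[0,59,152],92],[[0,0,0],[0,59,165],92],[[0,0,0],[0,59,170],92],[[0,0,0],[0,59,170],92]]}}

```text
time_s: 5.17
tcp_pos: [0.5376, 0.1423, 0.0695]
ee_rot: [-0.001, 0.766, 0.642, -0.001]
contact_force: [0.8, 0.3, 0.5]
opening: 0.642
```

>>> {"fn": "apply_moves", "kwargs": {"targets": [[[0,0,0],[0,0,0],255],[[0,0,0],[0,0,0],255],[[0,0,0],[0,0,0],255],[[0,0,0],[0,0,0],255],[[0,0,0],[0,0,0],255],[[0,0,0],[0,0,0],255],[[0,0,0],[0,0,0],255],[[0,0,0],[0,0,0],255],[[0,0,0],[0,0,0],255]], "grip_force": 40}}

```text
time_s: 5.92
tcp_pos: [0.5383, 0.1429, 0.072]
ee_rot: [0.0, 0.766, 0.643, 0.0]
contact_force: [-0.7, 0.7, 6.2]
opening: 0.368
```

>>> {"fn": "apply_moves", "kwargs": {"targets": [[[0,0,0],[0,0,-3],255],[[0,0,0],[0,0,-6],255],[[0,0,0],[0,0,-10],255],[[0,0,0],[0,0,-15],255],[[0,0,0],[0,0,-20],255],[[0,0,0],[0,0,-25],255],[[0,0,0],[0,0,-35],255],[[0,0,0],[0,0,-50],255],[[0,0,0],[0,0,-70],255],[[0,0,0],[0,0,-80],255]]}}

```text
time_s: 6.75
tcp_pos: [0.5387, 0.1429, 0.1542]
ee_rot: [0.001, 0.766, 0.643, 0.001]
contact_force: [-0.3, -0.2, -1.2]
opening: 0.37
```

```bash
python3 - <<'E'
from h import *
s=manip.state();print(s["opening"],s["tcp_pos"],s["contact_force"],s["joints"])
for n in("top","scene"): cv2.imwrite(f"pics/{n}1.png",manip.grab_frame(n)[:,:,::-1])
ci=manip.camera_info("wrist");f=manip.grab_frame("wrist")[:,:,::-1].copy();cv2.imwrite("pics/w4.png",f)
E
```

```text
0.36963173350543277 [0.53865036 0.14286498 0.15419573] [-0.27462654 -0.18188677 -1.23889989] [ 1.93577530e-01  3.87517967e-01  1.58878727e+00 -1.06580690e-04
  1.16244983e+00 -1.20189714e+00]
```

View pics/w4.png

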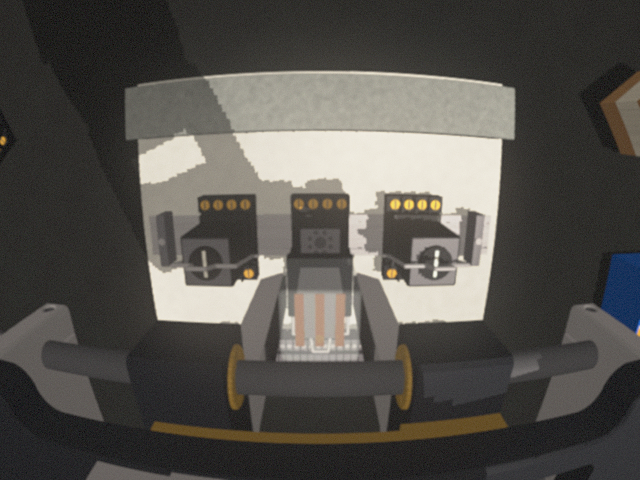

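The relay is out: the empty socket shows at (320,240), the grip opening reads 35 mm, and the timers are still clipped. Next: check the relay's seat in the hand, estimate the stand's azimuth, and compute a viewing pose.

```bash
cat >> h.py <<'E'
def frame(az,tilt):
    az,tilt=np.radians([az,tilt]); n=np.array([np.sin(tilt)*np.cos(az),np.sin(tilt)*np.sin(az),np.cos(tilt)])
    x=np.array([np.sin(az),-np.cos(az),0]); z=-n; return n,Ro.from_matrix(np.c_[x,np.cross(z,x),z])
def rel(P,R):
    p,R0=tcp(); return np.degrees((R0.inv()*R).as_rotvec()).round(1),(1000*R0.inv().apply(P-p)).round(1)
E
python3 - <<'E'
from h import *
p,R0=tcp()
ci=manip.camera_info("wrist")
for h in(.0345,.0375,.0405): print(h,proj("wrist",p+R0.apply([0,-.0175,h]),ci),proj("wrist",p+R0.apply([.0175,-.0175,h]),ci), "pin",proj("wrist",p+R0.apply([0,0,h+.013]),ci))
L=np.array([.6275,-.274,.159])
n,R=frame(142,34); print(R.as_matrix().round(3))
print(rel(L+n*(.2+.0505),R))
E
```

```text
0.0345 [320.70380579 252.21922122] [353.44656325 252.13858465] pin [320.66582231 274.65312356]
0.0375 [320.68919833 250.62618533] [352.9646908  250.55131775] pin [320.65311467 272.89799956]
0.0405 [320.67498875 249.07811602] [352.49595954 249.00861289] pin [320.6407155  271.18756018]
[[ 0.616  0.653  0.441]
 [ 0.788 -0.51  -0.344]
 [ 0.     0.559 -0.829]]
(array([-33.2,  -8.3,  27.1]), array([-329.1,   37.2, -214.9]))
```

>>> {"fn": "apply_moves", "kwargs": {"targets": [[[0,0,0],[0,0,-35],255],[[0,0,0],[0,0,-70],255],[[-4,-1,3],[-25,5,-100],255],[[-8,-2,7],[-60,10,-120],255],[[-12,-3,10],[-95,15,-140],255],[[-16,-4,13],[-130,20,-155],255],[[-20,-5,16],[-165,25,-170],255],[[-24,-6,19.5],[-200,28,-180],255],[[-28,-7,23],[-235,31,-190],255],[[-31,-7.7,25],[-265,33,-200],255]]}}

```text
time_s: 7.73
tcp_pos: [0.5236, -0.1256, 0.3507]
ee_rot: [0.246, 0.856, 0.437, 0.12]
contact_force: [0.2, 0.0, -0.7]
opening: 0.369
```

```bash
python3 - <<'E'
from h import *
L=np.array([.6275,-.274,.159])
n,R=frame(142,34); print(rel(L+n*(.2+.0505),R),manip.state()["joints"])
E
```

```text
(array([-2.2, -0.6,  2. ]), array([-54.2,  34.8,   3.4])) [-0.19968609 -0.0468863   1.71797793 -0.27776093  0.97855326 -1.04639946]
```

>>> {"fn": "apply_moves", "kwargs": {"targets": [[[-1,0,1],[-25,16,2],255],[[-2,0,2],[-54,34,3],255],[[-2,0,2],[-54,34,3],255],[[-2,0,2],[-54,34,3],255],[[-2,0,2],[-54,34,3],255]]}}

```text
time_s: 8.15
tcp_pos: [0.5174, -0.1852, 0.366]
ee_rot: [0.257, 0.859, 0.422, 0.131]
contact_force: [-0.4, -0.2, -0.4]
opening: 0.368
```

```bash
python3 - <<'E'
from h import *
import pickle
ci=manip.camera_info("wrist");f=manip.grab_frame("wrist")[:,:,::-1].copy();cv2.imwrite("pics/w5.png",f);pickle.dump(ci,open("w5.pkl","wb"))
L=np.array([.6275,-.274,.159]);n,R=frame(142,34); print(rel(L+n*(.2+.0505),R),manip.state()["joints"],proj("wrist",L,ci))
E
```

```text
(array([-0.4, -0.7,  0.1]), array([-2.7,  1.6,  0.4])) [-0.33447432 -0.05472308  1.69981273 -0.20870412  0.94278222 -1.17322691] [315.95338211 213.48669932]
```

View pics/w5.png

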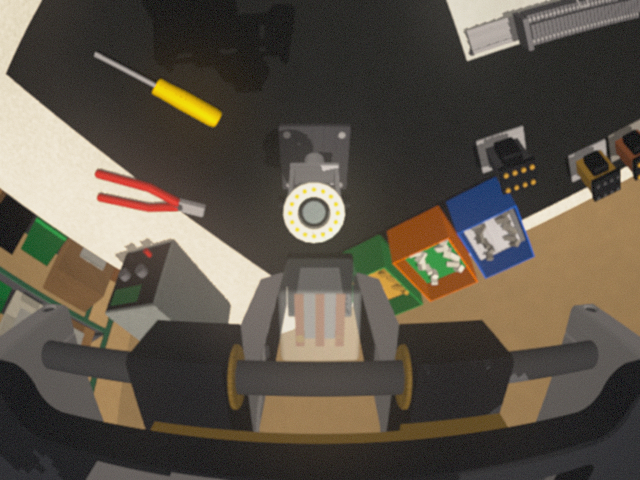

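The ring is at (314,212), predicted (316,213.5). The LED dots lie on the front face, so I'll take two more views from the side and fit a 3-D circle to the LED rays.

>>> {"fn": "apply_moves", "kwargs": {"targets": [[[0,0,0],[25,-15,10],255],[[0,0,0],[60,-30,25],255],[[0,0,0],[95,-45,45],255],[[0,0,0],[120,-60,60],255],[[0,0,0],[120,-60,60],255],[[0,0,0],[120,-60,60],255],[[0,0,0],[120,-60,60],255]]}}

```text
time_s: 8.78
tcp_pos: [0.5779, -0.079, 0.2853]
ee_rot: [0.258, 0.859, 0.422, 0.132]
contact_force: [0.0, 1.0, -0.1]
opening: 0.373
```

```bash
python3 - <<'E'
from h import *
import pickle
ci=manip.camera_info("wrist");f=manip.grab_frame("wrist")[:,:,::-1].copy();cv2.imwrite("pics/w6.png",f);pickle.dump(ci,open("w6.pkl","wb"))
print(proj("wrist",np.array([.6275,-.274,.159]),ci))
E
```

```text
[199.38572914 280.84972094]
```

>>> {"fn": "apply_moves", "kwargs": {"targets": [[[0,0,0],[-40,0,0],255],[[0,0,0],[-80,0,0],255],[[0,0,0],[-120,0,0],255],[[0,0,0],[-160,0,0],255],[[0,0,0],[-200,0,0],255],[[0,0,0],[-240,0,0],255],[[0,0,0],[-240,0,0],255],[[0,0,0],[-240,0,0],255],[[0,0,0],[-240,0,0],255]]}}

```text
time_s: 9.58
tcp_pos: [0.4313, -0.2702, 0.2839]
ee_rot: [0.259, 0.859, 0.421, 0.132]
contact_force: [0.4, 0.1, -1.5]
opening: 0.37
```

```bash
cat > fit.py <<'E'
from h import *
import pickle
from scipy.optimize import least_squares
def leds(name,ci,L=np.array([.6275,-.274,.159])):
    f=cv2.imread(f"pics/{name}.png"); u,v=proj("wrist",L,ci).round().astype(int); w=60
    x0,y0=u-w,v-w; c=cv2.resize(f[y0:y0+2*w,x0:x0+2*w],None,fx=4,fy=4,interpolation=cv2.INTER_CUBIC).astype(int)
    sat=(c[:,:,2]-c[:,:,0]); m=((sat>55)&(c[:,:,2]>150)&(c[:,:,1]>130)).astype(np.uint8)
    n,_,st,ce=cv2.connectedComponentsWithStats(m)
    P=np.array([ce[i] for i in range(1,n) if 20<st[i,4]<600])/4+[x0-.375,y0-.375]
    ctr=np.median(P,axis=0); P=P[np.hypot(*(P-ctr).T)<45]
    return P
def fit(views):
    rays=[];
    for nme in views:
        ci=pickle.load(open(f"{nme}.pkl","rb")); P=leds(nme,ci); print(nme,len(P),P.mean(0).round(1),P.std(0).round(1))
        rays+=[ray("wrist",p,ci) for p in P]
    O=np.array([r[0] for r in rays]);D=np.array([r[1] for r in rays])
    def res(q):
        n,_=frame(q[3],q[4]); c=q[:3]; t=((c-O)@n)/(D@n); X=O+D*t[:,None]; return (np.linalg.norm(X-c,axis=1)-q[5])*1e3
    r=least_squares(res,[.6275,-.274,.159,142,34,.025],x_scale=[.01,.01,.01,5,5,.005],loss="soft_l1")
    cov=np.linalg.inv(r.jac.T@r.jac)*np.var(r.fun); print(r.x.round(4),"rms mm",np.std(res(r.x)).round(2),"sd",np.sqrt(np.diag(cov)).round(4)); return r.x
E
python3 - <<'E'
from fit import *
ci=manip.camera_info("wrist");f=manip.grab_frame("wrist")[:,:,::-1].copy();cv2.imwrite("pics/w7.png",f);pickle.dump(ci,open("w7.pkl","wb"))
for v in(["w5","w6","w7"],["w5","w6"],["w6","w7"]): fit(v)
E
```

```text
w5 16 [313.5 212.6] [16.8 16.5]
w6 16 [195.  280.8] [16.9 16.8]
w7 17 [433.7 279.8] [18.1 16.4]
[ 6.213000e-01 -2.726000e-01  1.636000e-01  1.426186e+02  3.346730e+01
  2.600000e-02] rms mm 1.0 sd [5.0000e-04 4.0000e-04 5.0000e-04 2.7126e+00 1.9427e+00 2.0000e-04]
w5 16 [313.5 212.6] [16.8 16.5]
w6 16 [195.  280.8] [16.9 16.8]
[ 6.214000e-01 -2.728000e-01  1.634000e-01  1.416275e+02  3.387150e+01
  2.600000e-02] rms mm 0.08 sd [1.000e-04 1.000e-04 1.000e-04 3.303e-01 2.045e-01 0.000e+00]
w6 16 [195.  280.8] [16.9 16.8]
w7 17 [433.7 279.8] [18.1 16.4]
[ 6.212000e-01 -2.725000e-01  1.637000e-01  1.426499e+02  3.329540e+01
  2.610000e-02] rms mm 1.2 sd [7.0000e-04 6.0000e-04 6.0000e-04 3.3152e+00 2.5054e+00 3.0000e-04]
```

```bash
cat >> fit.py <<'E'
_l=leds
def leds(name,ci):
    P=_l(name,ci)
    if len(P)>16:
        best=min(range(len(P)),key=lambda i:(lambda Q:np.std(np.hypot(*((Q-Q.mean(0))/Q.std(0)).T)))(np.delete(P,i,0))); P=np.delete(P,best,0)
    return P
E
python3 - <<'E'
from fit import *
x=fit(["w5","w6","w7"])
n,R=frame(x[3],x[4]); L=x[:3]
for h in(.0345,.0375): print(h,rel(L+n*(.1+h+.013),R), rel(L+n*(.2+h+.013),R))
for v in("w4","w5","w6","w7"):
    g=cv2.imread(f"pics/{v}.png")[235:275,308:334].mean(axis=(1,2)).round().astype(int); print(v,g)
cv2.imwrite("pics/rel.png",np.hstack([cv2.resize(cv2.imread(f"pics/{v}.png")[225:325,270:370],None,fx=4,fy=4,interpolation=2) for v in("w6","w7")]))
E
```

```text
w5 16 [313.5 212.6] [16.8 16.5]
w6 16 [195.  280.8] [16.9 16.8]
w7 16 [431.9 280.1] [17.1 16.9]
[ 6.214000e-01 -2.727000e-01  1.635000e-01  1.418414e+02  3.383530e+01
  2.600000e-02] rms mm 0.08 sd [0.     0.     0.     0.2213 0.1611 0.    ]
0.0345 (array([-0.1, -0.8,  0.2]), array([113.8,  59.1,  37.7])) (array([-0.1, -0.8,  0.2]), array([115.2,  58.9, -62.3]))
0.0375 (array([-0.1, -0.8,  0.2]), array([113.9,  59.1,  34.7])) (array([-0.1, -0.8,  0.2]), array([115.2,  58.9, -65.3]))
w4 [ 91  89  86  83  82  82  84  84  84  82  81  81  82  86  89  88  85  78
  67  57  56  54  59  66  74  77  76  77  77  76  76  79  91 104 109 108
 108 108 108 108]
w5 [221 220 217 211 201 188 167 127  83  66  66  66  66  66  65  66  65  64
  60  58  58  57  61  67  74  76  78  78  77  77  77  79  89 102 106 107
 105 107 106 105]
w6 [ 48  49  51  49  49  48  50  50  51  50  51  52  51  50  52  51  51  49
  45  41  38  42  46  58  67  72  72  72  73  72  72  76  89 104 110 109
 109 109 109 109]
w7 [ 45  49  46  47  47  47  48  48  48  49  48  49  49  48  49  49  49  47
  43  42  41  41  46  55  64  67  68  68  69  68  68  71  83  97 102 101
 101 101 101 101]
```

View pics/rel.png

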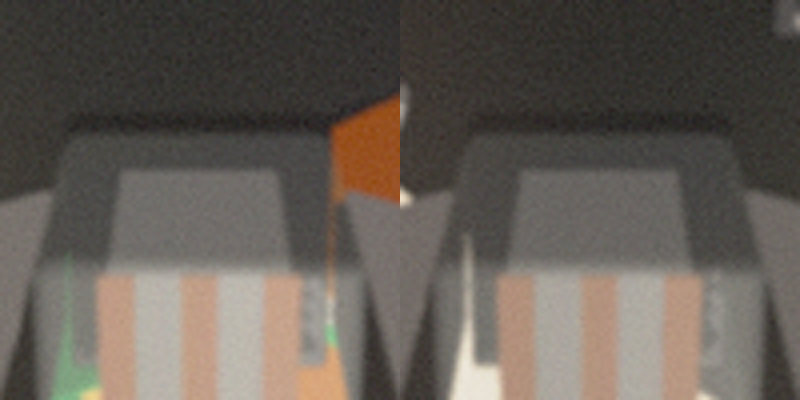

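The LED circle fits all three views to 0.08 mm: lens at (0.6214, -0.2727, 0.1635), azimuth 141.8°, tilt 33.8°, both within the stated ranges. The relay's lower edge at row ~252.5 matches 35–36 mm ahead of the TCP, and the relay is centred and level in the jaws. Moving onto the axis, then in.

>>> {"fn": "apply_moves", "kwargs": {"targets": [[[0,-0.4,0],[25,13,0],255],[[0,-0.8,0.2],[55,28,0],255],[[0,-0.8,0.2],[85,44,0],255],[[0,-0.8,0.2],[105,54,0],255],[[0,-0.8,0.2],[114,59,5],255],[[0,-0.8,0.2],[114,59,15],255],[[0,-0.8,0.2],[114,59,25],255],[[0,-0.8,0.2],[114,59,33],255],[[0,-0.8,0.2],[114,59,36],255],[[0,-0.8,0.2],[114,59,36],255]]}}

```text
time_s: 10.47
tcp_pos: [0.5551, -0.2224, 0.2852]
ee_rot: [0.26, 0.861, 0.418, 0.125]
contact_force: [-0.1, -0.4, -1.2]
opening: 0.367
```

>>> {"fn": "apply_moves", "kwargs": {"targets": [[[0,0,0],[0,0,0],255],[[0,0,0],[0,0,0],255],[[0,0,0],[0,0,0],255],[[0,0,0],[0,0,0],255],[[0,0,0],[0,0,0],255],[[0,0,0],[0,0,0],255]]}}

```text
time_s: 10.97
tcp_pos: [0.5558, -0.2216, 0.2869]
ee_rot: [0.261, 0.861, 0.418, 0.126]
contact_force: [0.4, -0.4, -1.1]
opening: 0.375
```

```bash
python3 - <<'E'
from fit import *
ci=manip.camera_info("wrist");f=manip.grab_frame("wrist")[:,:,::-1].copy();cv2.imwrite("pics/w8.png",f)
s=cv2.resize(manip.grab_frame("scene")[230:380,170:350,::-1],None,fx=4,fy=4,interpolation=2); t=manip.grab_frame("top")[:,:,::-1]; cv2.imwrite("pics/top2.png",t)
n,R=frame(141.8,33.8);L=np.array([.6214,-.2727,.1635])
print(rel(L+n*(.1+.0355+.013),R),manip.state()["contact_force"],manip.state()["time_s"])
g=f[235:275,308:334].mean(axis=(1,2)).round().astype(int);print(g)
cv2.imwrite("pics/f.png",s)
E
```

```text
(array([-0.1,  0. ,  0.1]), array([0.4, 0.6, 0.2])) [-0.26879155  0.21614866 -1.09996703] 11.1167
[165 165 164 163 162 157 153 146 138 124 107  93  90  99 119 141 155 148
 116  78  62  62  66  72  78  81  81  81  81  81  81  83  92 105 109 109
 108 108 108 108]
```

View pics/f.png

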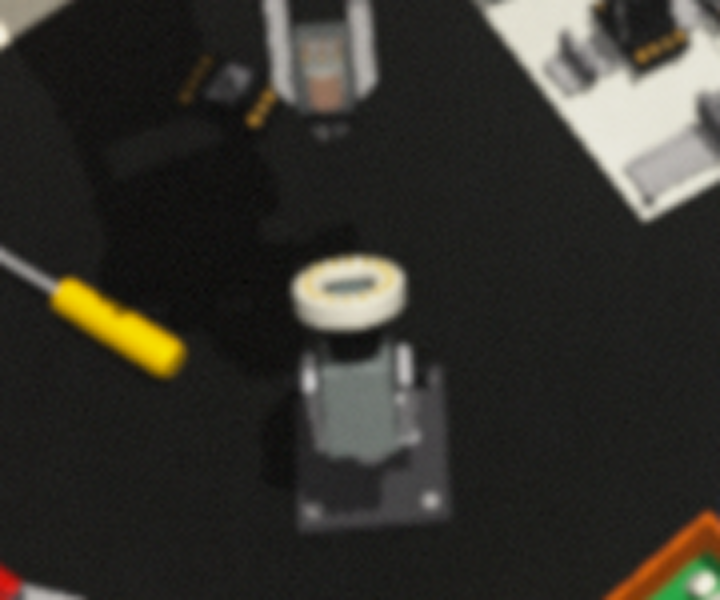

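View pics/w8.png

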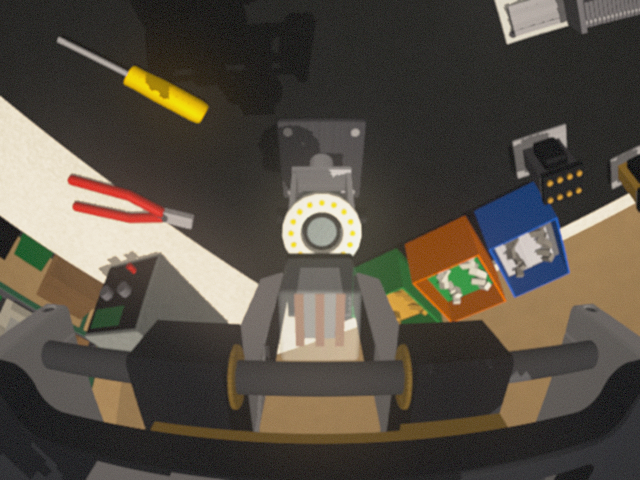

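The relay is centred over the ring, and the foot edges are square with the image. In the scene crop the pins show at (328,130) and the lens at (350,284). Cross-check against the independent scene camera.

```bash
python3 - <<'E'
from fit import *
n,R=frame(141.8,33.8);L=np.array([.6214,-.2727,.1635]);p,R0=tcp()
F=lambda x:((x-[170,230])*4+1.5).round(0)
for h in(.0345,.0375): print("under",F(proj("scene",p+R0.apply([0,0,h]))),"pins",F(proj("scene",p+R0.apply([0,0,h+.013]))))
print("lens",F(proj("scene",L)),"ring hi/lo",[F(proj("scene",L+.034*s*R.apply(a))) for a in([1,0,0],[0,1,0]) for s in(-1,1)])
a=cv2.imread("pics/top1.png").astype(int);b=cv2.imread("pics/top2.png").astype(int)
print("lens top view",proj("top",L))
s=manip.state();print(s["joint_vel"].round(4),s["opening"])
E
```

```text
under [329. 112.] pins [331. 131.]
under [330. 116.] pins [331. 136.]
lens [347. 282.] ring hi/lo [array([292., 286.]), array([401., 278.]), array([349., 258.]), array([345., 306.])]
lens top view [403.34684823 221.01068058]
[-0.0006  0.0005 -0.0012 -0.0014  0.0004  0.0003] 0.37010825007850556
```

```bash
python3 -c "
from bench import manip; print(manip.hand_in())"
```

```text
the job is handed in; nothing more can be done
None
```

I handed the job in at about 11 s, with the arm still holding the relay in front of the inspection camera, steady and touching nothing else.

**What I did**
- I swung the middle socket's clip fully back and pulled the clear-covered relay straight up out of its socket. Both timers were still plugged in and clipped when I last looked, right after the pull.
- I found the lens by fitting a circle to its ring-light LEDs in three wrist views, with a residual of 0.08 mm. It is at (0.6214, −0.2727, 0.1635), tilted 33.8°.

**What the last checks showed**
- **Position:** the tool was within 1 mm and 0.1° of the target pose.
- **Distance:** pin tips are about 100 to 101 mm from the lens.
- **Grip:** the jaws read 35 mm apart, and the only load was about 1.1 N, roughly the relay's own weight.
- **Scene camera:** it agreed to within 1 pixel on the pins and the lens.
- **Squareness:** the stand's foot looked square with the wrist view, which supports the alignment with the camera's body.

**Small disagreements**
- Two estimates of how deep the relay sits in the jaws differed: 34.5 mm from the images and 37.5 mm from the tool height at the grasp. I used 35.5 mm, so the distance could be off by about 2 mm.
- My first rough lens position was about 6 mm from the final fit. I used the fit.
- I could not directly measure whether the relay leans slightly between the pads. I saw no sign of it.

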